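# Push the wide bench stops down out of the way

### The arm

A 7-joint arm with a two-finger parallel gripper is mounted at the origin on the work surface. World frame = base frame: x ahead of the robot, y to its left, z up, the work surface at z = 0. Lengths are in m, angles in rad, forces in N, time in s.
With the tool pointing down it reaches from about 0.35 to 0.9 m from the base axis. Payload 7.2 kg.
Tool frame: the origin (TCP) lies midway between the tips of the shut fingers; the grasp point (between the pads) lies 19 mm behind it; z points along the fingers, y is the line along which they close (so a half turn about z gives the same grasp; the last joint's range is limited). The gripper opens to 88 mm and grips with 3 to 60 N. Pads are 20 mm wide; open, the fingers measure 115 mm over their backs; the gripper's body (75 mm by 178 mm) begins 61 mm behind the grasp point.
Start: joints at [1.076, 0.411, -0.013, 1.596, 0.006, 1.134, -0.082], TCP at [0.259, -0.569, 0.223] pointing down, gripper open.
Joint ranges: [-2.95, 2.95], [-0.29, 1.99], [-1.47, 1.44], [0.14, 2.54], [-1.03, 4.17], [0.13, 1.85], [-2.86, 2.86]. Speed limits (rad/s): [2.39, 2.39, 3.01, 3.01, 3.14, 3.14, 3.14].

### API

Orientations are given as a 3x3 rotation matrix whose columns are the frame's x, y, z axes.
In Python, from cell import r, optics, order gives the robot as it stands. The module is installed in compiled form; this text tells all that it offers.
- The arm moves only by the tool move_arm, never from a script. Its argument "plan" is a list of rows, each an object of numbers: "fingers": the opening, from 0 (shut) to 1 (fully open); "dx", "dy", "dz": the shift along the tool's x, y, z in mm; "roll": the turn about the tool's z in rad. In form: [{"fingers": .., "dx": .., "dy": .., "dz": .., "roll": ..}, ...]. A call has 1 to 12 rows; each row shifts and turns the commanded pose from where the row before left it, along the tool's axes as they then stand; what a row does not reach is not made up. A row lasts 1/8 s, in which the tool goes at most 62.5 mm and 10.7 degrees, less where a joint would pass 70% of its speed; a pose out of reach is approached as far as the arm can. A call with a gripper value outside its range is refused whole. The fingers move at their own pace and stop on an object; "grip_force" is the grip in N (left out, the last holds). Time passes only in rows, so rows that do not move let the fingers close. It gives the time, the measured TCP pose, the force, the opening and the grip force at its end, in the units of the state.
- r.state(): the state, without advancing time (a new reading comes with each control period).
- optics.get_image(name): name is "side" or "top"; returns (picture, depth): 480x640x3 uint8, red, green, blue; 480x640 float32, m along the optical axis (not along the pixel's ray), 0 where there is no reading.
- optics.camera_info(name): a dict with "fx", "fy", "cx", "cy" (pixels), "k1" (the pictures are not rectified: a ray, as slopes to the right and down, at radius r is drawn at 1 + k1 r^2 times it, then the intrinsics apply), "pose" (4x4, takes a point from camera to world coordinates). Camera axes: x right, y down, z forward; pixel columns grow to the right and rows downward; lengths in m; the calibration is good to about 2 mm. A picture is of the moment at which its call begins. camera_info takes no time and is no camera call.
- order.finish_job(): hands the job in; it is judged then, once.
Trained networks look in the newest picture that a camera, given by its name, has taken for a name from the list of things; names that differ only in an ending like _2 or _b are one class to them, and where a whole thing is asked for, a point or a joint stands for the part that bears it (a point fixed in the world has none). Each returns a list of dicts, best first, with "p" (0 to 1); they miss things now and then, are a little off and sometimes report something else, mostly with a low value. They report only what shows in the picture. A call takes as long as a camera call.
- optics.spot_in(query, camera): "xy" ([column, row] as shares, 0 to 1, of the picture: columns of its width, rows of its height, amid what is visible of it).
- optics.masks_of(query, camera): "mask" (480x640 bool, what is visible of it) and "xy" ([column, row] as shares, 0 to 1, of the picture: columns of its width, rows of its height, amid what is visible of it).
- optics.tip_of(query, camera): "xy" ([column, row] as shares, 0 to 1, of the picture: columns of its width, rows of its height: a listed point, or the origin of a listed thing).
The state is a dict: "time_s": time; "joint_pos": joint angles; "joint_velocities": joint speeds; "effort": joint torques, N m; "position": TCP position; "ee_rot": TCP orientation; "ft_force": force on the tool from outside, world axes, zero at the start; "wrist_torque": the same for the moment, N m; "opening": opening from 0.0 (shut) to 1.0 (fully open); "finger_force": force on a finger pad.
Only numpy, scipy, OpenCV 4.12 (cv2) and the standard library are available. Lean on these libraries where they do the work, as an engineer would, in place of code of your own. Each camera call takes 0.05 s, during which the arm holds its last target. There are 200 camera calls.

### The job

The next board has to pass over the two wide-headed bench stops, so push both of them straight down, gently, with the fingertips until their heads sit fully home on the slab. Leave the three round dogs standing exactly as they are, do not pull or lift anything, and leave the pencil, offcut and tools where they lie; then draw back clear.

Things in the scene. Friction and masses are not known exactly. Their poses are not given: they have to be found in the camera images.
- slab: Fixed slab of pale wood lying on the bench, 240 (x) x 380 (y) x 50 mm high, with six 23 mm holes in two rows of three. Origin under its centre; its top is 50 mm above the origin. Its own x and y axes lie along its edges. Hole centres in its frame: x = -55 or +55 mm, y = -115, 0 or +115 mm. Five of the holes, in any arrangement, carry a stop or dog; the sixth (x = +55, y = 0) is empty and the offcut lies over it.
- stop_a_base: Hole of one of the two wide-headed bench stops, with the stop in it. Fixed; origin at the centre of the hole, on the slab's top (50 mm above the table). Axes as the slab's. In force rules it stands for the stop itself.
- stop_a (a joint): How far this wide-headed stop is pushed down, m: 0 as fully raised, 0.020 fully home (head sitting on the slab, a hard stop); negative if pulled up. Starts at 0 to 0.005. Held only by friction of about 7 N: it stays where it is left and has no spring.
- stop_a_top (a point): Centre of the flat top of this stop's head. The head is a rectangular wooden bar, 28 mm (x) x 60 mm (y, along the slab's long side) x 12 mm thick, on a 19 mm round stem. The top is 32 mm above the slab's top minus the joint value: 12 mm above it when home.
- stop_b_base: Hole of one of the two wide-headed bench stops, with the stop in it. Fixed; origin at the centre of the hole, on the slab's top (50 mm above the table). Axes as the slab's. In force rules it stands for the stop itself.
- stop_b (a joint): How far this wide-headed stop is pushed down, m: 0 as fully raised, 0.020 fully home (head sitting on the slab, a hard stop); negative if pulled up. Starts at 0 to 0.005. Held only by friction of about 7 N: it stays where it is left and has no spring.
- stop_b_top (a point): Centre of the flat top of this stop's head. The head is a rectangular wooden bar, 28 mm (x) x 60 mm (y, along the slab's long side) x 12 mm thick, on a 19 mm round stem. The top is 32 mm above the slab's top minus the joint value: 12 mm above it when home.
- dog_1_base: Hole of one of the three round bench dogs, to be left alone. Fixed; origin at the centre of the hole, on the slab's top. In force rules it stands for the dog itself.
- dog_1_top (a point): Centre of the flat top of this round dog's head (wooden disc, 28 mm diameter, 12 mm thick, on a 19 mm stem). Stands 27 to 32 mm above the slab's top; slides down if pushed with about 7 N.
- dog_2_base: Hole of one of the three round bench dogs, to be left alone. Fixed; origin at the centre of the hole, on the slab's top. In force rules it stands for the dog itself.
- dog_2_top (a point): Centre of the flat top of this round dog's head (wooden disc, 28 mm diameter, 12 mm thick, on a 19 mm stem). Stands 27 to 32 mm above the slab's top; slides down if pushed with about 7 N.
- dog_3_base: Hole of one of the three round bench dogs, to be left alone. Fixed; origin at the centre of the hole, on the slab's top. In force rules it stands for the dog itself.
- dog_3_top (a point): Centre of the flat top of this round dog's head (wooden disc, 28 mm diameter, 12 mm thick, on a 19 mm stem). Stands 27 to 32 mm above the slab's top; slides down if pushed with about 7 N.
- pencil: Loose flat carpenter's pencil, 12 x 150 x 7 mm with a 14 mm longer point at +y, lying on the slab between the two rows of holes, along the slab's y. Origin under its centre. Leave alone.
- offcut: Loose offcut of pale wood, 36 x 50 x 22 mm high, lying on the slab over the empty hole or close to it. Origin under its centre. Leave alone.
- mallet: Loose carver's mallet lying on the table left of the slab: round head 80 mm across and 110 mm long towards its x, handle 160 mm towards -x. Origin under the joint of head and handle. Leave alone.
- gouge: Loose gouge lying on the table to the right: handle 110 mm towards its -x, blade 125 mm towards +x, 28 mm high. Origin under the end of the handle. Leave alone.
- rasp: Loose rasp lying on the table to the left: blade 240 mm towards its x, black handle 110 mm towards -x, 24 mm high. Origin under the joint. Leave alone.
- spokeshave: Loose spokeshave on the table near the robot, right: 240 mm along its y, 30 mm wide, 30 mm high. Origin under its centre. Leave alone.
- bench_brush: Loose bench brush lying on the table to the right, along its x. Origin on its underside. Leave alone.
- wax_tin: Loose round steel tin, 72 mm diameter, 45 mm high, on the table far left. Origin under its centre. Leave alone.

How it is judged:
At the end, for the whole second after the job is handed in: Both wide-headed stops are pushed down to within 3 mm of fully home (joint over 0.017) and at rest; each round dog's top is within 3 mm and each loose thing within 15 mm of where it was at the start (value of joint each of stop_a, stop_b above 0.017 m and velocity of joint each of stop_a, stop_b below 0.002 m/s and distance of each of dog_1_top, dog_2_top, dog_3_top from where it was at the start of the episode below 0.003 m and distance of each of pencil, offcut, mallet, gouge, rasp, spokeshave, bench_brush, wax_tin from where it was at the start of the episode below 0.015 m); the robot touches nothing.
It fails at once if a round dog is pushed down or pulled up by more than 3 mm (distance of any of dog_1_top, dog_2_top, dog_3_top from where it was at the start of the episode above 0.003 m).
It fails at once if a stop is pulled up out of its hole, more than 3 mm above fully raised (value of joint any of stop_a, stop_b below -0.003 m).
It fails at once if a stop is pressed or struck hard (over 45 N) (contact force between anything else and stop_a_base above 45 N or contact force between anything else and stop_b_base above 45 N).
It fails at once if a stop is pressed with the arm or the gripper's body instead of the fingers (contact force between the arm and stop_a_base above 1 N or contact force between the arm and stop_b_base above 1 N).
It fails at once if a bystander (pencil, offcut or tool) is moved more than 15 mm (distance of any of pencil, offcut, mallet, gouge, rasp, spokeshave, bench_brush, wax_tin from where it was at the start of the episode above 0.015 m).
It also fails if it takes over 38 s, if anything falls off the work surface, if the arm or the gripper's body presses on something with over 40 N, if the wrist force passes 120 N, or if a joint passes its speed limit or range.

## Working session

There is one attempt and no reset: what is moved stays moved. The work goes in short steps, Python scripts to look and compute and a tool call to move; the robot and the scene stay as the last step left them, time stands still between calls to the robot, and variables do not carry over. Pictures are saved under pics/ and viewed, at most 10 in all, crops included, and the job is handed in when it is done.

Besides the shell and the picture viewer there is one more tool, called after "Emit:" as name([rows], argument=value, ...), one row to a line, values as JSON. move_arm: Moves the arm, as the interface text tells. Its arguments: {"type":"object","properties":{"plan":{"type":"array","items":{"type":"object","properties":{"fingers":{"type":"number"},"dx":{"type":"number"},"dy":{"type":"number"},"dz":{"type":"number"},"roll":{"type":"number"}}}},"grip_force":{"type":"number"}},"required":["plan"]}

```bash
mkdir -p pics; cat > h.py <<'E'
import numpy as np, cv2
from cell import r, optics, order
def world(cam,uv,depth):
    i=optics.camera_info(cam); uv=np.atleast_2d(uv).astype(float)
    d=np.array([(uv[:,0]-i['cx'])/i['fx'],(uv[:,1]-i['cy'])/i['fy']]).T; s=d.copy()
    for _ in range(20): s=d/(1+i['k1']*(s**2).sum(1,keepdims=True))
    z=depth[uv[:,1].round().astype(int).clip(0,479),uv[:,0].round().astype(int).clip(0,639)]
    P=np.c_[s*z[:,None],z]; T=np.array(i['pose'])
    return P@T[:3,:3].T+T[:3,3]
def snap(cam,name):
    im,d=optics.get_image(cam); cv2.imwrite(f'pics/{name}.png',im[:,:,::-1]); return im,d
E
python3 - <<'E'
from h import *
for c in ('top','side'):
    im,d=snap(c,c+'1'); print(c,np.round(optics.camera_info(c)['pose'],3).tolist())
    for q in ('stop_a','dog_1_top','offcut','pencil','slab'):
        for m in optics.masks_of(q,c)[:4]:
            v,u=np.nonzero(m['mask']); P=world(c,np.c_[u,v],d); P=P[d[v,u]>0]
            print(q,round(m['p'],2),np.round(np.array(m['xy'])*[640,480]),len(u),np.round(np.median(P,0),4),np.round(np.percentile(P[:,2],[5,95]),3))
s=r.state();print(s['time_s'],s['position'],np.round(s['ee_rot'],3).tolist(),s['opening'])
E
```

```text
top [[0.016, -0.995, 0.096, 0.326], [-1.0, -0.018, -0.017, 0.01], [0.019, -0.095, -0.995, 1.546], [0.0, 0.0, 0.0, 1.0]]
stop_a 0.68 [360. 190.] 172 [ 0.629  -0.1665  0.0784] [0.074 0.083]
stop_a 0.6 [330. 232.] 168 [ 0.4997 -0.0732  0.0801] [0.075 0.086]
dog_1_top 0.46 [285. 200.] 62 [0.5873 0.0603 0.0803] [0.074 0.086]
dog_1_top 0.37 [359. 187.] 170 [ 0.6294 -0.1665  0.0784] [0.073 0.083]
dog_1_top 0.21 [146. 225.] 1438 [0.505  0.4969 0.06  ] [0.043 0.078]
dog_1_top 0.19 [333. 231.] 211 [ 0.5    -0.0738  0.0793] [0.049 0.085]
offcut 0.54 [325. 198.] 175 [ 0.6032 -0.0476  0.0715] [0.066 0.077]
pencil 0.46 [324. 213.] 185 [ 0.5557 -0.0707  0.0562] [0.05  0.061]
side [[-0.798, -0.398, 0.453, -0.16], [-0.603, 0.554, -0.574, 0.764], [-0.022, -0.731, -0.682, 1.015], [0.0, 0.0, 0.0, 1.0]]
stop_a 0.73 [300. 186.] 181 [ 0.6278 -0.1624  0.0766] [0.054 0.081]
dog_1_top 0.43 [258. 234.] 112 [0.5875 0.0629 0.0779] [0.054 0.083]
dog_1_top 0.25 [295. 250.] 136 [0.4808 0.042  0.0747] [0.049 0.081]
offcut 0.64 [278. 217.] 246 [ 0.6022 -0.0391  0.0697] [0.054 0.074]
pencil 0.78 [297. 221.] 205 [ 0.5567 -0.0601  0.0556] [0.051 0.059]
pencil 0.64 [298. 248.] 119 [0.4803 0.0425 0.0754] [0.052 0.081]
slab 0.9 [294. 235.] 8773 [ 0.5293 -0.0107  0.0485] [0.014 0.052]
slab 0.44 [420. 224.] 540 [ 0.2884 -0.2668  0.0224] [0.015 0.03 ]
0.6 [ 0.25872827 -0.56893906  0.22266596] [[0.91, 0.414, 0.0], [0.414, -0.91, -0.0], [-0.0, 0.0, -1.0]] 1.0028992515059112
```

```bash
python3 - <<'E'
import cv2
a=cv2.imread('pics/top1.png')[140:290,230:430];cv2.imwrite('pics/top1c.png',cv2.resize(a,(800,600),interpolation=cv2.INTER_CUBIC))
E
```

```text
(no output)
```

View pics/top1c.png

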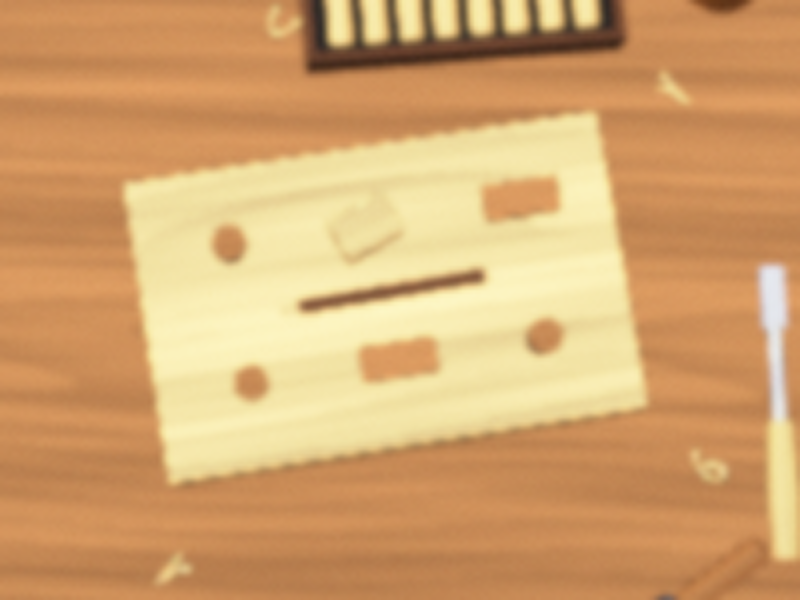

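View pics/side1.png

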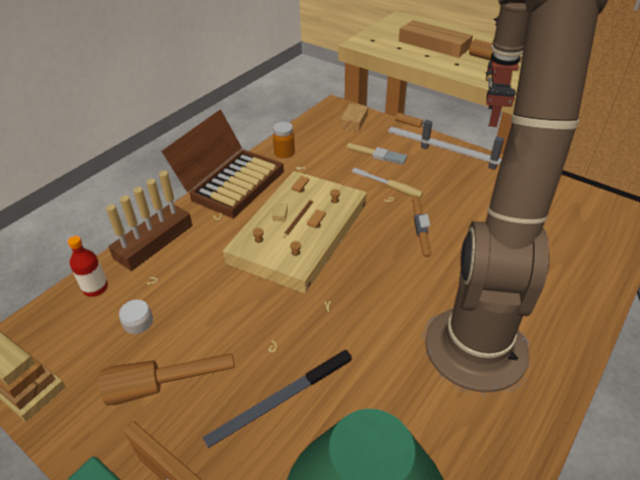

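The heads stand out clearly. In the crop, the stops are at (521,198) and (400,360), which is about pixel (360,190) and (330,230) in the full picture. The dogs are at (229,243), (251,382) and (544,335), and the offcut is at (365,225). I'll fit the slab pose to all five heads.

```bash
cat > fit.py <<'E'
from h import *
# heads by connected component of brown pixels in the crop, then rigid fit to the hole grid
im,d=optics.get_image('top'); 
hsv=cv2.cvtColor(im,cv2.COLOR_RGB2HSV).astype(int)
C=np.array([[229,243],[251,382],[544,335],[521,198],[400,360]])/4+[230,140]
G=np.array([[55,115],[-55,115],[-55,-115],[55,-115],[-55,0]])/1000.
slab=np.median(hsv[225:229,300:310].reshape(-1,3),0)
W=[]
sm=cv2.medianBlur(d,5)
g=im.astype(int); ref=g[int(205),int(290)]
for c in C:
    x,y=c.round().astype(int); h=14
    p=g[y-h:y+h,x-h:x+h]; w=np.zeros(d.shape,np.uint8)
    w[y-h:y+h,x-h:x+h]=(p[:,:,1]<0.5*(g[y,x,1]+np.percentile(p[:,:,1],80)))
    n,l,st,ce=cv2.connectedComponentsWithStats(w,connectivity=4)
    k=l[y,x]; v,u=np.nonzero(l==k)
    P=world('top',np.c_[u,v],d); z=np.median(P[:,2])
    # intersect centroid ray with plane z
    T=np.array(optics.camera_info('top')['pose']); q=world('top',[ce[k]],np.ones_like(d))[0]-T[:3,3]
    X=T[:3,3]+q*(z-T[2,3])/q[2]; W.append(X); print(ce[k].round(1),len(u),X.round(4))
W=np.array(W); a=W[:,:2]-W[:,:2].mean(0); b=G-G.mean(0)
U,_,V=np.linalg.svd(b.T@a); R=(U@V).T; t=W[:,:2].mean(0)-R@G.mean(0)
print('det',np.linalg.det(R),'yaw',np.arctan2(R[1,0],R[0,0]),'t',t); F=G@R.T+t
print('fit',F.round(4).tolist(),'res mm',((W[:,:2]-F)*1e3).round(1).tolist())
s=r.state(); p=s['position']; E=np.array(s['ee_rot']); ty=-R[:,1]
a=np.arctan2(ty@E[:2,1]*0+ty@(-E[:2,0]),ty@E[:2,1]); print('roll',a)
for n,i in (('far',3),('near',4)): print(n,'tool-frame mm',(E.T@(np.r_[F[i],0.09]-p)*1e3).round(1))
E
python3 fit.py
```

```text
[286.9 200.6] 65 [0.5885 0.0578 0.0789]
[292.4 235.4] 56 [0.4807 0.0387 0.0793]
[365.4 223.9] 69 [ 0.5202 -0.1853  0.0814]
[359.7 189.2] 180 [ 0.6289 -0.1673  0.0774]
[329.5 229.5] 187 [ 0.501  -0.0748  0.0795]
det 0.9999999999999996 yaw 0.175775115372323 t [ 0.55468053 -0.06425303]
fit [[0.5887, 0.0586], [0.4804, 0.0394], [0.5206, -0.1871], [0.6289, -0.1679], [0.5005, -0.0739]] res mm [[-0.3, -0.8], [0.3, -0.7], [-0.4, 1.8], [-0.1, 0.6], [0.5, -0.9]]
roll 0.2510424051706736
far tool-frame mm [ 503.1 -211.9  132.7]
near tool-frame mm [ 425.1 -350.6  132.7]
```

Emit:
move_arm([
  {"fingers": 0, "dx": 42.5, "dy": -35, "dz": 0},
  {"fingers": 0, "dx": 42.5, "dy": -35},
  {"fingers": 0, "dx": 42.5, "dy": -35},
  {"fingers": 0, "dx": 42.5, "dy": -35},
  {"fingers": 0, "dx": 42.5, "dy": -35},
  {"fingers": 0, "dx": 42.5, "dy": -35},
  {"fingers": 0, "dx": 42.5, "dy": -35},
  {"fingers": 0, "dx": 42.5, "dy": -35},
  {"fingers": 0, "dx": 42.5, "dy": -35},
  {"fingers": 0, "dx": 42.5, "dy": -35},
  {"fingers": 0, "roll": 0.125},
  {"fingers": 0, "roll": 0.125},
])

```text
invalid input
```

Emit:
move_arm([
  {"fingers": 0, "dx": 42.5, "dy": -35, "dz": 0, "roll": 0},
  {"fingers": 0, "dx": 42.5, "dy": -35, "dz": 0, "roll": 0},
  {"fingers": 0, "dx": 42.5, "dy": -35, "dz": 0, "roll": 0},
  {"fingers": 0, "dx": 42.5, "dy": -35, "dz": 0, "roll": 0},
  {"fingers": 0, "dx": 42.5, "dy": -35, "dz": 0, "roll": 0},
  {"fingers": 0, "dx": 42.5, "dy": -35, "dz": 0, "roll": 0},
  {"fingers": 0, "dx": 42.5, "dy": -35, "dz": 0, "roll": 0},
  {"fingers": 0, "dx": 42.5, "dy": -35, "dz": 0, "roll": 0},
  {"fingers": 0, "dx": 42.5, "dy": -35, "dz": 0, "roll": 0},
  {"fingers": 0, "dx": 42.5, "dy": -35, "dz": 0, "roll": 0},
  {"fingers": 0, "dx": 0, "dy": 0, "dz": 0, "roll": 0.125},
  {"fingers": 0, "dx": 0, "dy": 0, "dz": 0, "roll": 0.125},
])

```text
time_s: 2.15
position: [0.5009, -0.0735, 0.2226]
ee_rot: [[0.985, 0.174, 0.0], [0.174, -0.985, 0.0], [0.0, -0.0, -1.0]]
ft_force: [0.8, 0.1, -0.4]
opening: 0.005
finger_force: 0.0
```

Emit:
move_arm([
  {"fingers": 0, "dx": 0, "dy": 0, "dz": 40, "roll": 0},
  {"fingers": 0, "dx": 0, "dy": 0, "dz": 40, "roll": 0},
  {"fingers": 0, "dx": 0, "dy": 0, "dz": 30, "roll": 0},
  {"fingers": 0, "dx": 0, "dy": 0, "dz": 18, "roll": 0},
  {"fingers": 0, "dx": 0, "dy": 0, "dz": 0, "roll": 0},
])

```text
time_s: 2.78
position: [0.4998, -0.0743, 0.0936]
ee_rot: [[0.984, 0.176, -0.003], [0.176, -0.984, 0.0], [-0.002, -0.001, -1.0]]
ft_force: [0.2, 0.3, 0.1]
opening: 0.006
finger_force: 0.0
```

```bash
python3 - <<'E'
from h import *
im,d=snap('side','side2')
cv2.imwrite('pics/side2c.png',cv2.resize(im[150:270,220:380,::-1],(800,600),interpolation=cv2.INTER_CUBIC)); print(r.state()['ft_force'])
E
```

```text
[ 0.11789155  0.25050587 -0.25712857]
```

View pics/side2c.png

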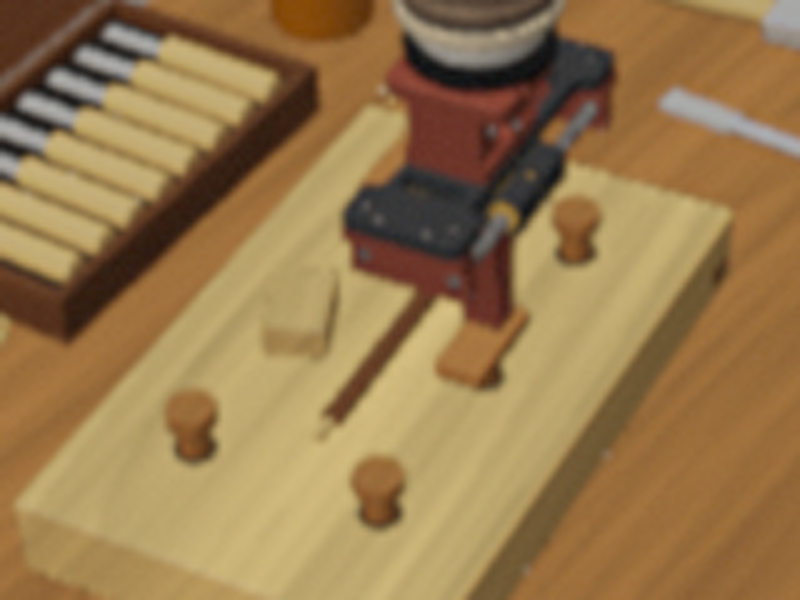

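The fingers hang just above the near stop's head, at crop (490,325), and are well centred. Now I'll press slowly.

Emit:
move_arm([
  {"fingers": 0, "dx": 0, "dy": 0, "dz": 4, "roll": 0},
  {"fingers": 0, "dx": 0, "dy": 0, "dz": 3, "roll": 0},
  {"fingers": 0, "dx": 0, "dy": 0, "dz": 3, "roll": 0},
  {"fingers": 0, "dx": 0, "dy": 0, "dz": 2, "roll": 0},
  {"fingers": 0, "dx": 0, "dy": 0, "dz": 2, "roll": 0},
  {"fingers": 0, "dx": 0, "dy": 0, "dz": 2, "roll": 0},
])

```text
time_s: 3.58
position: [0.5008, -0.0744, 0.0789]
ee_rot: [[0.984, 0.176, 0.0], [0.176, -0.984, -0.0], [0.0, 0.0, -1.0]]
ft_force: [-1.7, 0.2, 6.2]
opening: 0.008
finger_force: 3.3
```

Emit:
move_arm([
  {"fingers": 0, "dx": 0, "dy": 0, "dz": 2, "roll": 0},
  {"fingers": 0, "dx": 0, "dy": 0, "dz": 2, "roll": 0},
  {"fingers": 0, "dx": 0, "dy": 0, "dz": 2, "roll": 0},
  {"fingers": 0, "dx": 0, "dy": 0, "dz": 2, "roll": 0},
  {"fingers": 0, "dx": 0, "dy": 0, "dz": 2, "roll": 0},
  {"fingers": 0, "dx": 0, "dy": 0, "dz": 2, "roll": 0},
  {"fingers": 0, "dx": 0, "dy": 0, "dz": 0, "roll": 0},
])

```text
time_s: 4.45
position: [0.5008, -0.0744, 0.0669]
ee_rot: [[0.984, 0.176, 0.0], [0.176, -0.984, -0.0], [0.0, 0.0, -1.0]]
ft_force: [-0.7, -0.8, 3.6]
opening: 0.003
finger_force: 1.9
```

Emit:
move_arm([
  {"fingers": 0, "dx": 0, "dy": 0, "dz": 1.5, "roll": 0},
  {"fingers": 0, "dx": 0, "dy": 0, "dz": 1.5, "roll": 0},
  {"fingers": 0, "dx": 0, "dy": 0, "dz": 1, "roll": 0},
  {"fingers": 0, "dx": 0, "dy": 0, "dz": 0, "roll": 0},
])

```text
time_s: 4.95
position: [0.5008, -0.0744, 0.0629]
ee_rot: [[0.984, 0.176, 0.0], [0.176, -0.984, -0.0], [0.0, 0.0, -1.0]]
ft_force: [-1.4, -1.4, 5.8]
opening: 0.003
finger_force: 2.4
```

Emit:
move_arm([
  {"fingers": 0, "dx": 0, "dy": 0, "dz": 0.5, "roll": 0},
  {"fingers": 0, "dx": 0, "dy": 0, "dz": 0.5, "roll": 0},
  {"fingers": 0, "dx": 0, "dy": 0, "dz": 0, "roll": 0},
])

```text
time_s: 5.32
position: [0.5008, -0.0744, 0.0623]
ee_rot: [[0.984, 0.176, 0.0], [0.176, -0.984, -0.0], [0.0, 0.0, -1.0]]
ft_force: [-2.7, -0.9, 10.6]
opening: -0.001
finger_force: 5.1
```

Emit:
move_arm([
  {"fingers": 0, "dx": 0, "dy": 0, "dz": -10, "roll": 0},
  {"fingers": 0, "dx": 0, "dy": 0, "dz": -30, "roll": 0},
  {"fingers": 0, "dx": 0, "dy": 0, "dz": -30, "roll": 0},
  {"fingers": 0, "dx": 27.4, "dy": 28.6, "dz": 0, "roll": 0},
  {"fingers": 0, "dx": 27.4, "dy": 28.6, "dz": 0, "roll": 0},
  {"fingers": 0, "dx": 27.4, "dy": 28.6, "dz": 0, "roll": 0},
  {"fingers": 0, "dx": 27.4, "dy": 28.6, "dz": 0, "roll": 0},
  {"fingers": 0, "dx": 0, "dy": 0, "dz": 20, "roll": 0},
  {"fingers": 0, "dx": 0, "dy": 0, "dz": 18, "roll": 0},
  {"fingers": 0, "dx": 0, "dy": 0, "dz": 0, "roll": 0},
])

```text
time_s: 6.58
position: [0.6265, -0.1665, 0.0914]
ee_rot: [[0.984, 0.177, -0.004], [0.177, -0.984, 0.001], [-0.004, -0.002, -1.0]]
ft_force: [0.2, 0.7, -0.4]
opening: 0.007
finger_force: 0.0
```

```bash
python3 - <<'E'
from h import *
im,d=snap('side','side3')
cv2.imwrite('pics/side3c.png',cv2.resize(im[150:270,220:380,::-1],(800,600),interpolation=cv2.INTER_CUBIC)); print(r.state()['position'])
E
```

```text
[ 0.62745103 -0.16675115  0.09273568]
```

View pics/side3c.png

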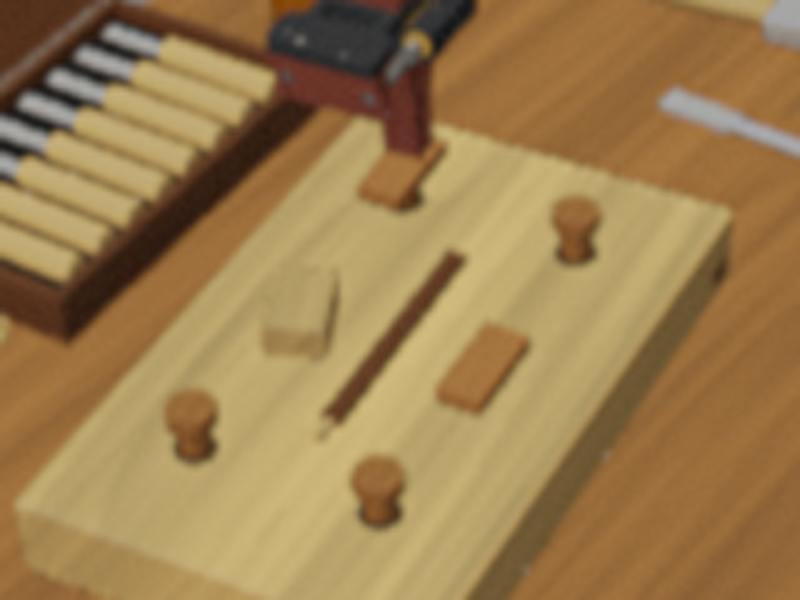

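The near stop at crop (483,368) now sits flat on the slab. The fingers are centred over the far stop at crop (408,155). The chisel box is next to the gripper, but lower and clear of it.

Emit:
move_arm([
  {"fingers": 0, "dx": 0, "dy": 0, "dz": 4, "roll": 0},
  {"fingers": 0, "dx": 0, "dy": 0, "dz": 3, "roll": 0},
  {"fingers": 0, "dx": 0, "dy": 0, "dz": 3, "roll": 0},
  {"fingers": 0, "dx": 0, "dy": 0, "dz": 2, "roll": 0},
  {"fingers": 0, "dx": 0, "dy": 0, "dz": 2, "roll": 0},
  {"fingers": 0, "dx": 0, "dy": 0, "dz": 2, "roll": 0},
  {"fingers": 0, "dx": 0, "dy": 0, "dz": 2, "roll": 0},
  {"fingers": 0, "dx": 0, "dy": 0, "dz": 2, "roll": 0},
])

```text
time_s: 7.62
position: [0.6288, -0.1678, 0.0744]
ee_rot: [[0.984, 0.176, 0.0], [0.176, -0.984, -0.0], [0.0, 0.0, -1.0]]
ft_force: [-1.9, 0.2, 6.8]
opening: 0.004
finger_force: 3.3
```

Emit:
move_arm([
  {"fingers": 0, "dx": 0, "dy": 0, "dz": 2, "roll": 0},
  {"fingers": 0, "dx": 0, "dy": 0, "dz": 2, "roll": 0},
  {"fingers": 0, "dx": 0, "dy": 0, "dz": 2, "roll": 0},
  {"fingers": 0, "dx": 0, "dy": 0, "dz": 2, "roll": 0},
  {"fingers": 0, "dx": 0, "dy": 0, "dz": 1.5, "roll": 0},
  {"fingers": 0, "dx": 0, "dy": 0, "dz": 1.5, "roll": 0},
  {"fingers": 0, "dx": 0, "dy": 0, "dz": 0.5, "roll": 0},
  {"fingers": 0, "dx": 0, "dy": 0, "dz": 0, "roll": 0},
])

```text
time_s: 8.62
position: [0.6288, -0.1678, 0.0629]
ee_rot: [[0.984, 0.176, 0.0], [0.176, -0.984, -0.0], [0.0, 0.0, -1.0]]
ft_force: [-2.0, 0.7, 5.4]
opening: 0.006
finger_force: 2.8
```

Emit:
move_arm([
  {"fingers": 0, "dx": 0, "dy": 0, "dz": 0.5, "roll": 0},
  {"fingers": 0, "dx": 0, "dy": 0, "dz": 0.5, "roll": 0},
  {"fingers": 0, "dx": 0, "dy": 0, "dz": 0, "roll": 0},
])

```text
time_s: 9.0
position: [0.6288, -0.1678, 0.0624]
ee_rot: [[0.984, 0.176, 0.0], [0.176, -0.984, -0.0], [0.0, 0.0, -1.0]]
ft_force: [-3.5, -0.2, 9.1]
opening: 0.004
finger_force: 4.9
```

Home: the force rises at the same height as on the first stop. Now I'll lift straight up, clear of everything.

Emit:
move_arm([
  {"fingers": 0, "dx": 0, "dy": 0, "dz": -10, "roll": 0},
  {"fingers": 0, "dx": 0, "dy": 0, "dz": -30, "roll": 0},
  {"fingers": 0, "dx": 0, "dy": 0, "dz": -40, "roll": 0},
  {"fingers": 0, "dx": 0, "dy": 0, "dz": -40, "roll": 0},
  {"fingers": 0, "dx": 0, "dy": 0, "dz": -40, "roll": 0},
  {"fingers": 0, "dx": 0, "dy": 0, "dz": -40, "roll": 0},
  {"fingers": 0, "dx": 0, "dy": 0, "dz": 0, "roll": 0},
  {"fingers": 0, "dx": 0, "dy": 0, "dz": 0, "roll": 0},
])

```text
time_s: 10.0
position: [0.6284, -0.1677, 0.2608]
ee_rot: [[0.984, 0.176, -0.0], [0.176, -0.984, -0.0], [-0.0, -0.0, -1.0]]
ft_force: [0.7, -0.1, 0.1]
opening: 0.006
finger_force: 0.0
```

```bash
python3 - <<'E'
from h import *
im,d=snap('side','side4')
cv2.imwrite('pics/side4c.png',cv2.resize(im[150:270,220:380,::-1],(800,600),interpolation=cv2.INTER_CUBIC)); print(r.state()['position'],r.state()['ft_force'])
E
```

```text
[ 0.62810623 -0.16769217  0.26006008] [ 0.10713878 -0.54686755  0.12156641]
```

View pics/side4c.png

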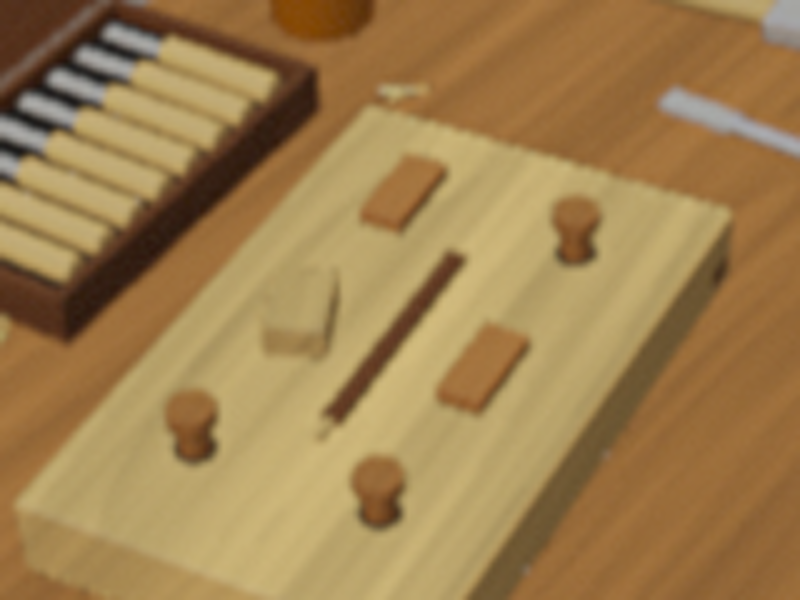

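Both stops, at crop (403,193) and (483,368), sit flat on the slab. The dogs, pencil and offcut haven't moved, and the arm is clear.

```bash
python3 -c "
from cell import order; print(order.finish_job())"
```

```text
the job is handed in; nothing more can be done
None
```

Both wide-headed stops are pushed fully home with gentle force (about 10 N at most in the readings), the dogs, pencil and offcut stand unmoved in the last picture, the arm is drawn back clear, and the job is handed in; no verdict came back.

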